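Lock the light-sensor carrier to the optical rail with a T-bolt

ROBOT

A 6-joint arm with a two-finger parallel gripper is mounted at the origin on the work surface. World frame = base frame: x ahead of the robot, y to its left, z up, the work surface at z = 0. Lengths are in m, angles in degrees, forces in N, time in s.
With the tool pointing down it reaches from about 0.4 to 0.825 m from the base axis. Payload 7 kg.
Tool frame: the origin (TCP) lies on the front face of the gripper's body, between the roots of the fingers; the fingertips stand 66 mm ahead of it and the grasp point (between the pads) lies 47 mm ahead of it; z points along the fingers, y is the line along which they close (so a half turn about z gives the same grasp; the last joint's range is limited). The gripper opens to 88 mm and grips with 3 to 60 N. Pads are 19 mm wide; open, the fingers measure 130 mm over their backs; the gripper's body (78 mm by 193 mm) begins 47 mm behind the grasp point.
Start: joints at [90.705, 20.546, 0.682, 0, -70.136, -16.507], TCP at [0.184, 0.649, 0.292] pointing down, gripper open.
Joint ranges: [-176.03, 176.03], [-82.01, 121.73], [-58.28, 71.71], [-173.87, 95.51], [-174.79, -0.11], [-173.66, 173.66]. Speed limits (degrees/s): [136.94, 136.94, 172.46, 180, 180, 180].

INTERFACE

Orientations are given as [roll, pitch, yaw] about the fixed x, y, z axes, in that order (R = Rz(yaw) Ry(pitch) Rx(roll)).
In Python, from plant import ctrl gives the robot as it stands.
- The arm moves only by the tool send_rows, never from a script. Its argument "deltas" is a list of rows, each a list of 2 entries, a list of its own where there are three numbers: the shift along the tool's x, y, z each as a share of 800 mm, from -1 to 1, then the turn about the tool's z as a share of 90 degrees, from -1 to 1. A call has exactly 5 rows; each row is the pose to reach, as a shift and turn from the pose commanded when the call began, along the tool's axes at that moment; what a row does not reach only later rows make up. A row lasts 1/12 s, in which the tool goes at most 41.7 mm and 7.16 degrees, less where a joint would pass 70% of its speed; a pose out of reach is approached as far as the arm can. A call with a number of a shift or a turn outside -1 to 1 is refused whole. A call with a gripper value outside its range is refused whole. "gripper" is the opening, from 0 (shut) to 1 (fully open), set as the call begins (left out, the last holds). The fingers move at their own pace and stop on an object; the grip force is fixed at half the most. Time passes only in rows, so rows that repeat a pose let the fingers close, or fill a call up. It gives the time, the measured TCP pose, the force, the opening and the grip force at its end, in the units of the state.
- ctrl.get_obs(): the state, without advancing time (a new reading comes with each control period).
- ctrl.snapshot(name): name is "scene" or "top"; returns a dict with "color" (420x560x3 uint8, red, green, blue), "vertical_fov" (degrees; the focal length in pixels is half the picture's height over the tangent of half this angle, whatever the lens; pixels are square), "cx", "cy" (the principal point, pixels), "rvec" (rotation vector, rad) and "tvec" (3), from world to camera coordinates, as OpenCV has them. Camera axes: x right, y down, z forward; pixel columns grow to the right and rows downward; lengths in m; the calibration is good to about 2 mm. A picture is of the moment at which its call begins. There is no depth.
- ctrl.close_job(): hands the job in; it is judged then, once.
Trained networks look in a picture, given as the dict that the camera call returned (one of the last four; its "shot" number tells which), for a name from the list of things; names that differ only in an ending like _2 or _b are one class to them, and where a whole thing is asked for, a point or a joint stands for the part that bears it (a point fixed in the world has none). Each returns a list of dicts, best first, with "conf" (0 to 1); they miss things now and then, are a little off and sometimes report something else, mostly with a low value. They report only what shows in the picture. A call takes as long as a camera call. They do not tell look-alikes from the thing itself.
- ctrl.boxes_of(picture, thing): "xy" ([column, row] as shares, 0 to 1, of the picture: columns of its width, rows of its height, amid what is visible of it).
- ctrl.cut_out(picture, thing): "pixels" (420x560 bool, what is visible of it) and "xy" ([column, row] as shares, 0 to 1, of the picture: columns of its width, rows of its height, amid what is visible of it).
The state is a dict: "clock": time; "joint_pos": joint angles; "qvel": joint speeds; "tau": joint torques, N m; "tool_pos": TCP position; "orientation": TCP orientation; "force": force on the tool from outside, world axes, zero at the start; "moment": the same for the moment, N m; "opening": finger opening in m; "gripper_force": force on a finger pad.
Only numpy, scipy, OpenCV 4.12 (cv2) and the standard library are available. Lean on these libraries where they do the work, as an engineer would, in place of code of your own. Each camera call takes 0.05 s, during which the arm holds its last target. There are 200 camera calls.

TASK

Fasten the light-sensor carrier to the optical rail: take the wing-handled T-bolt out of the storage block, feel its T-head down through the slot of the carrier's pressure plate into the rail, push it down against the springs, turn it a quarter turn so that the head lies square across under the rail's lips, and let go so that the springs hold it there. Work with a light hand: never bear on the carrier or the rail with the bolt harder than about 25 N, and leave the other things where they are.

Things in the scene. Friction and masses are not known exactly. Their poses are not given: they have to be found in the camera images.
- rail: Optical rail: silver aluminium profile 45 x 45 mm, 560 mm long, on two black feet, fixed. Origin on the bench under its middle; y along the rail towards the grey lamp box on its end (a lens holder stands between). A T-slot, open upwards, runs along the top's centre line: mouth 14.6 mm wide between lips 5 mm thick, below them a channel 27 mm wide, 13 mm deep. Carries the sensor carrier (mark).
- mark (a point): Point on the rail's centre line, level with its top (60 mm above the bench), about where the carrier's slot is; axes as the rail's. The carrier is a dark steel saddle that grips the rail too stiffly to shift. Its slot lies exactly on the centre line, but anywhere up to 12 mm to either side of this mark along the rail (y): find it by feel. Its grey sensor box begins 79 mm from the slot, towards the lamp.
- plate (a point): Point 17 mm above mark, level with the top of the carrier's bright steel pressure plate (40 x 44 x 4 mm, with the 14 mm wide, 24.5 mm long slot along the rail, its edge bevelled 1 mm; shifted along y with the slot). The plate stands on springs: starts to sink at 3 N, 1.2 N more per mm, solid after 7 mm (about 11 N; then the force climbs at once). The sensor box's top is 55 mm above this point.
- wing (a point): Centre of the T-bolt's wing handle, to grip: black flat bar 40 mm long (x), 12 mm thick (y), 30 mm high (z, up along the bolt). Below it: a hub of 18 mm diameter, a round steel flange of 34 mm diameter with its top 22 mm and underside 26 mm below this point, a shank of 8 mm diameter and the T-head. 0.12 kg. It hangs upright by its flange in the storage block, in any of the three holes, the wing along the row.
- head (a point): Centre of the underside of the T-head, 50 mm below wing, same axes. The head is 22 mm long (x, as the wing), 12 mm wide, 5 mm thick. It enters with its long side along the rail. With the flange on the unpressed plate this point is 7 mm below the mark, the head still between the lips, unable to turn; pressed down 3 mm more (7 N; 5 mm: 9 N) it is free of them. Locked and let go it is 10 mm below the mark.
- tbolt: The T-bolt; origin and axes as head. Under the lips the head can turn freely either way; the flange rubs on the sprung plate meanwhile. Nothing stops it at the quarter turn: the wing must end square across the rail, as the head does. The spring's push alone then holds it.
- block: Storage block of light wood, 50 x 170 mm, 40 mm high, fixed. Origin on the bench under its middle; three oblong holes, 52 mm apart, in a row along y, for the T-bolt and two screws with round knobs.
- screw1: Bystander in the storage block: steel screw with a round black knob of 36 mm diameter, its top 32 mm above the block.
- screw2: Bystander: the same as the other round-knobbed screw.
- lens: Bystander on the bench: spare lens in a black ring on a round steel base, 80 mm tall.
- beaker: Bystander: small glass beaker, 66 mm wide, 85 mm tall.
- calculator: Bystander: black pocket calculator lying flat, 150 x 78 x 14 mm.
Not all that is in view belongs to the job. Leave any pink or purple look-alike of the tbolt alone.

How it is judged:
By the outcome, as a careful person would: the job done as asked, in the order asked, and still so for the second after the job is handed in, with the robot touching nothing.
It also fails if it takes over 58 s, if anything falls off the work surface, if the arm or the gripper's body presses on something with over 40 N, if the wrist force passes 120 N, or if a joint passes its speed limit or range.

## Working session

There is one attempt and no reset: what is moved stays moved. The work goes in short steps, Python scripts to look and compute and a tool call to move; the robot and the scene stay as the last step left them, time stands still between calls to the robot, and variables do not carry over. Pictures are saved under pics/ and viewed, at most 10 in all, crops included, and the job is handed in when it is done.

Besides the shell and the picture viewer there is one more tool, called as a command line: name --argument value ..., lists and objects as JSON in quotes. send_rows: Moves the arm, as the interface text tells. Shift numbers are shares of 800 mm and turn numbers shares of 90 degrees, none past 1 either way. Its arguments: {"type":"object","properties":{"deltas":{"type":"array","items":{"type":"array"}},"gripper":{"type":"number"}},"required":["deltas"]}

```bash
mkdir -p pics; ls
cat > h.py <<'E'
import numpy as np, cv2
from plant import ctrl
def cam(s):
    R=cv2.Rodrigues(np.array(s["rvec"],float))[0]; t=np.array(s["tvec"],float).ravel()
    f=210/np.tan(np.radians(s["vertical_fov"])/2)
    return R,t,f
def proj(s,P):
    R,t,f=cam(s); c=np.atleast_2d(P)@R.T+t
    return np.c_[f*c[:,0]/c[:,2]+s["cx"], f*c[:,1]/c[:,2]+s["cy"]]
def back(s,uv,z):
    R,t,f=cam(s); d=R.T@np.array([(uv[0]-s["cx"])/f,(uv[1]-s["cy"])/f,1]); o=-R.T@t
    return o+d*(z-o[2])/d[2]
def tri(s1,u1,s2,u2):
    A=[];b=[]
    for s,u in((s1,u1),(s2,u2)):
        R,t,f=cam(s); d=R.T@np.array([(u[0]-s["cx"])/f,(u[1]-s["cy"])/f,1]);d/=np.linalg.norm(d);o=-R.T@t
        M=np.eye(3)-np.outer(d,d);A.append(M);b.append(M@o)
    return np.linalg.lstsq(np.vstack(A),np.hstack(b),rcond=None)[0]
def save(s,n,crop=None,k=1):
    im=cv2.cvtColor(s["color"],cv2.COLOR_RGB2BGR)
    if crop: im=im[crop[1]:crop[3],crop[0]:crop[2]]
    cv2.imwrite(f"pics/{n}.png",cv2.resize(im,None,fx=k,fy=k,interpolation=cv2.INTER_CUBIC))
E
python3 - <<'E'
from h import *
import pickle
S={n:ctrl.snapshot(n) for n in("scene","top")}
pickle.dump(S,open("s0.pkl","wb"))
for n,s in S.items():
    save(s,n)
    R,t,f=cam(s);print(n,f,s["cx"],s["cy"],-R.T@t,R[2])
    for th in["rail","mark","plate","wing","head","tbolt","block","screw1","lens","beaker","calculator"]:
        try: print(th,[(np.round(np.array(d["xy"])*[560,420],1),round(d["conf"],2)) for d in ctrl.boxes_of(s,th)])
        except Exception as e: print(th,e)
print(ctrl.get_obs())
E
```

```text
pics
scene 481.88022719442085 282.0698691074269 216.87082279960853 [ 1.07955027 -0.22364624  1.00097842] [-0.51703507  0.17637591 -0.83759553]
rail [(array([261.7, 264.3]), 0.85)]
mark [(array([260.4, 261.6]), 0.7)]
plate [(array([260. , 263.4]), 0.61)]
wing [(array([382.5, 180.3]), 0.76), (array([380.8, 215.2]), 0.67), (array([344.4, 190.4]), 0.56), (array([364.1, 149.7]), 0.52)]
head [(array([364.1, 150.8]), 0.81), (array([384.1, 212.5]), 0.76), (array([380.9, 180.8]), 0.69), (array([344.1, 192.5]), 0.58)]
tbolt [(array([376.5, 212.5]), 0.74), (array([396.1, 170.8]), 0.71), (array([378.8, 181.6]), 0.56), (array([342.7, 189.5]), 0.56), (array([366.7, 151.4]), 0.48)]
block [(array([389.7, 185.6]), 0.72)]
screw1 [(array([417.5, 162.8]), 0.58), (array([398.7, 169.4]), 0.53)]
lens [(array([299.6, 213.2]), 0.97)]
beaker [(array([129.3, 220.6]), 0.83)]
calculator [(array([218.6, 220.7]), 0.97)]
top 523.377416821975 285.20060966060936 216.23683657672288 [ 0.28087949 -0.03208325  1.149669  ] [ 0.18296021 -0.00141436 -0.9831193 ]
rail [(array([321.1, 173.1]), 0.86)]
mark [(array([324.8, 169.
[... 699 characters left out ...]
ay([346.2, 245.9]), 0.55)]
{'clock': 1.2, 'joint_pos': array([ 9.07042877e+01,  2.05458609e+01,  6.84897873e-01, -1.12289818e-03,
       -7.01359883e+01, -1.65072051e+01]), 'qvel': array([ 0.00498345,  0.08580496, -0.03530401,  0.15456057, -0.09087341,
       -0.05313113]), 'tau': array([-1.42098350e-03, -5.82394910e+01,  2.93306530e+01,  7.00201973e+00,
        1.27138104e-02, -1.99219534e-05]), 'tool_pos': array([0.18382477, 0.64948468, 0.29218571]), 'orientation': array([-1.79997377e+02,  1.87881461e-03, -1.58032988e+01]), 'force': array([-0.29726418, -0.27283122, -0.42545325]), 'moment': array([ 0.01372896,  0.01629249, -0.00025951]), 'gripper_force': 0.0, 'opening': 0.08718893636847858}
```

View pictures.

View pics/scene.png

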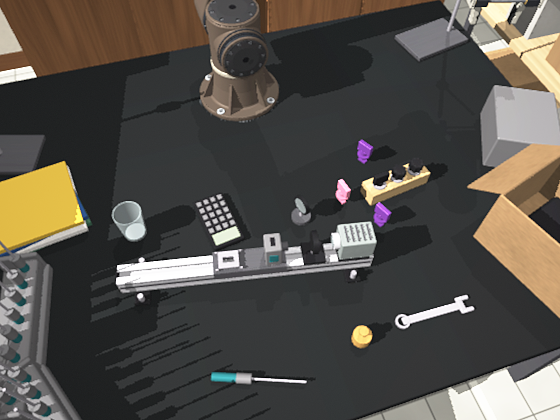

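View pics/top.png

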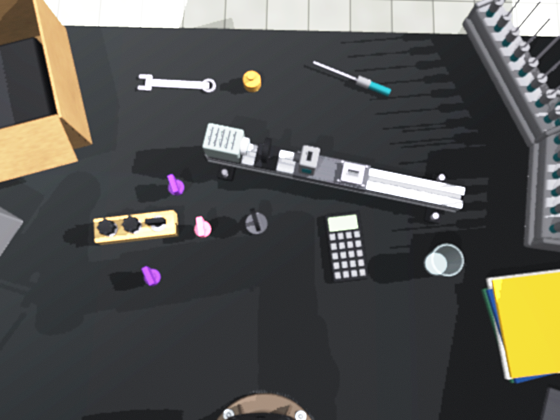

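Run:
```python
from h import *
import pickle
S=pickle.load(open("s0.pkl","rb"))
t=S["top"];s=S["scene"]
def c(s,b,k): 
    im=cv2.cvtColor(s["color"],cv2.COLOR_RGB2BGR)[b[1]:b[3],b[0]:b[2]]
    return cv2.resize(im,None,fx=k,fy=k,interpolation=cv2.INTER_CUBIC)
a=c(t,(80,165,220,290),4)[:,:400*1+160];b=c(s,(330,135,440,230),4)
cv2.imwrite("pics/c1.png",c(t,(85,170,225,290),5)[:600])
cv2.imwrite("pics/c2.png",c(t,(200,115,470,215),2.9))
```

```text
(no output)
```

View pics/c1.png

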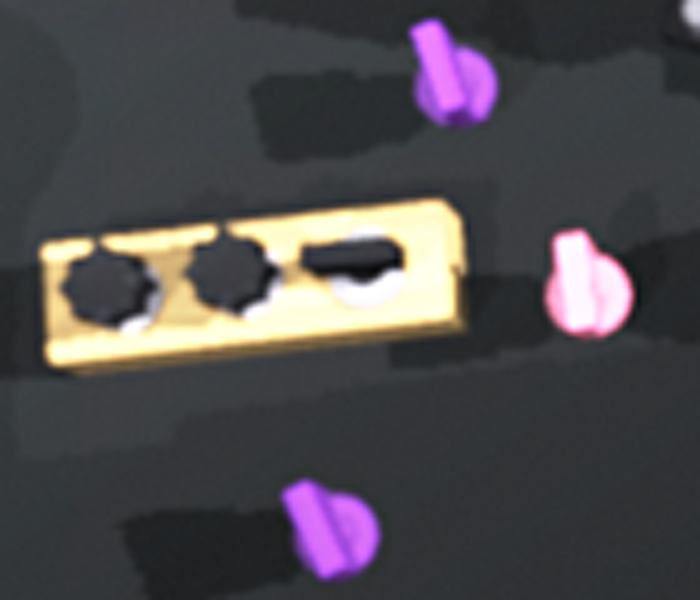

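View pics/c2.png

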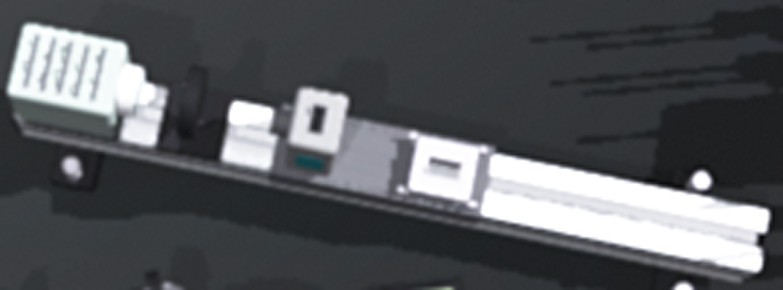

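```bash
cat >> h.py <<'E'
from scipy.optimize import minimize
def boxpts(x,y,yaw,L,W,z0,z1):
    c,s=np.cos(yaw),np.sin(yaw)
    return np.array([[x+c*a-s*b,y+s*a+c*b,z] for a in(-W/2,W/2) for b in(-L/2,L/2) for z in(z0,z1)]) # W along local x, L along local y
def sil(s,P,k=8):
    h=cv2.convexHull(proj(s,P).astype(np.float32))
    m=np.zeros((420,560),np.uint8); cv2.fillConvexPoly(m,np.round(h*16).astype(np.int32),255,cv2.LINE_AA,4); return m/255.
E
python3 - <<'E'
from h import *
import pickle
S=pickle.load(open("s0.pkl","rb"))
out={}
for n,(r) in {"top":(80,200,185,250),"scene":(355,155,440,208)}.items():
    s=S[n]; hsv=cv2.cvtColor(s["color"],cv2.COLOR_RGB2HSV)
    m=cv2.inRange(hsv,(10,40,80),(35,255,255)); mm=np.zeros_like(m); mm[r[1]:r[3],r[0]:r[2]]=m[r[1]:r[3],r[0]:r[2]]
    nl,lab,st,_=cv2.connectedComponentsWithStats(mm); 
    mm=(np.isin(lab,[i for i in range(1,nl) if st[i,4]>60])).astype(np.uint8)
    h=cv2.convexHull(cv2.findNonZero(mm)); q=np.zeros_like(m); cv2.fillConvexPoly(q,h,255)
    out[n]=q/255.; print(n,cv2.minAreaRect(h))
def fit(names,b0):
    def cost(p): return sum(np.abs(sil(S[n],boxpts(p[0],p[1],p[2],.17,.05,0,.04))-out[n]).sum() for n in names)
    best=None
    for dy in(-.1,0,.1):
        r=minimize(cost,[b0[0],b0[1],dy],method="Nelder-Mead",options=dict(initial_simplex=[[b0[0],b0[1],dy],[b0[0]+.02,b0[1],dy],[b0[0],b0[1]+.02,dy],[b0[0],b0[1],dy+.1]],xatol=1e-5))
        if best is None or r.fun<best.fun: best=r
    return best
b0=back(S["top"],(136,228),.04); print(b0)
for nm in(["top"],["scene"],["top","scene"]):
    r=fit(nm,b0); print(nm,r.x[:2],np.degrees(r.x[2]),r.fun)
# wing
for n in S:
    s=S[n]
    for d in ctrl.cut_out(s,"wing")[:5]:
        m=d["pixels"]; print(n,np.array(d["xy"])*[560,420],d["conf"],m.sum(),s["color"][m].mean(0))
# rail slot line / slot
t=S["top"]
for z,uv in((.077,(352.8,170.9)),(.06,(456,198)),(.06,(375,183)),(.06,(367,178))): print(uv,back(t,uv,z))
for n in S:
  for d in ctrl.cut_out(S[n],"plate")+ctrl.cut_out(S[n],"mark"): print(n,np.array(d["xy"])*[560,420],d["conf"],d["pixels"].sum())
E
```

```text
top ((135.14633178710938, 226.81707763671875), (27.939176559448242, 86.46788787841797), 83.6598129272461)
scene ((395.2930908203125, 181.48275756835938), (25.997352600097656, 71.49271392822266), 68.19859313964844)
[0.45473781 0.2856485  0.04      ]
['top'] [0.46055934 0.292243  ] 8.005406735915134 155.96862745098036
['scene'] [0.45833767 0.29058575] 7.560403204545114 107.6313725490196
['top', 'scene'] [0.45920234 0.29134706] 7.727282912255694 299.60392156862747
scene [345.184 191.016] 0.78 204 [246.85294118 187.35294118 218.33823529]
scene [366.128 150.906] 0.64 257 [150.00389105  78.84824903 190.47859922]
scene [380.296 178.584] 0.58 193 [74.13989637 72.62176166 76.30569948]
scene [380.296 217.014] 0.54 300 [153.69        82.09333333 192.48666667]
top [148.512 276.486] 0.62 190 [198.52631579  97.38421053 242.00526316]
top [155.624 221.718] 0.54 219 [118.27853881 114.99543379 115.66666667]
top [176.624 187.32 ] 0.48 204 [198.07352941 101.42156863 234.5       ]
top [204.176 228.186] 0.47 231 [251.03463203 218.18181818 240.51082251]
(352.8, 170.9) [ 0.58140004 -0.17488607  0.077     ]
(456, 198) [ 0.5312522  -0.39745963  0.06      ]
(375, 183) [ 0.56038732 -0.22471919  0.06      ]
(367, 178) [ 0.57106879 -0.20763308  0.06      ]
scene [262.528 264.012] 0.57 9104
scene [259.672 261.114] 0.64 8824
top [322.616 171.612] 0.71 8059
```

```bash
cat >> h.py <<'E'
def rect(s,o,yaw,z,u,v,k):
    # u: range along local y (mm), v: range along local x (mm); image cols=local y increasing right, rows=local x decreasing down
    c,sn=np.cos(yaw),np.sin(yaw)
    U=np.arange(u[0],u[1],1/k)/1000; V=np.arange(v[1],v[0],-1/k)/1000
    b,a=np.meshgrid(U,V)
    P=np.stack([o[0]+c*a-sn*b,o[1]+sn*a+c*b,np.full_like(a,z)],-1).reshape(-1,3)
    q=proj(s,P).astype(np.float32).reshape(a.shape+(2,))
    return cv2.remap(cv2.cvtColor(s["color"],cv2.COLOR_RGB2BGR),q[...,0],q[...,1],cv2.INTER_CUBIC)
E
python3 - <<'E'
from h import *
import pickle
S=pickle.load(open("s0.pkl","rb"))
print(S["top"].keys())
# wing fit: top-face+sides dark
masks={}
for n,r in {"top":(140,208,172,232),"scene":(368,168,392,194)}.items():
    g=S[n]["color"].max(2); m=np.zeros((420,560)); m[r[1]:r[3],r[0]:r[2]]=g[r[1]:r[3],r[0]:r[2]]
    print(n); print(g[r[1]:r[3],r[0]:r[2]] if n=="top" else "")
o=(0.5814,-0.1749);yaw=np.radians(-12.7)
rows=[]
for n in("top","scene"):
    a=rect(S[n],o,yaw,.06,(-240,-25),(-40,40),3); b=rect(S[n],o,yaw,.077,(-25,30),(-40,40),3)
    rows.append(np.hstack([a,b]))
im=np.vstack(rows); cv2.line(im,(0,120),(im.shape[1],120),(0,0,255),1);cv2.line(im,(0,360),(im.shape[1],360),(0,0,255),1)
cv2.line(im,(720,0),(720,480),(0,0,255),1)
cv2.imwrite("pics/r1.png",im[:,:800]);print(im.shape)
b=[rect(S["top"],(.466,.2395),np.radians(7.7),.081,(-45,45),(-35,35),5),rect(S["scene"],(.466,.2395),np.radians(7.7),.081,(-45,45),(-35,35),5)]
im=np.hstack(b)[:, :800]
for x in(225,675):cv2.line(im,(x,0),(x,350),(0,0,255),1)
cv2.line(im,(0,175),(800,175),(0,0,255),1)
cv2.imwrite("pics/r2.png",im)
E
```

```text
dict_keys(['color', 'vertical_fov', 'cx', 'cy', 'rvec', 'tvec', 'shot'])
top
[[ 68  69  69  68  67  62  61  61  61  61  61  60  59  59  59  57  59  59
   59  59  59  58  58  58  58  57  56  57  55  55  55  55]
 [ 66  66  66  65  63  62  60  61  60  60  60  59  59  58  57  58  57  56
   56  57  56  55  56  55  56  59  65  68  76  90  98 101]
 [ 62  62  61  62  61  59  60  58  58  57  55  54  54  54  55  56  58  63
   63  68  78  88  99 111 127 146 167 175 196 229 245 246]
 [ 59  57  57  57  56  57  56  58  66  67  75  87  99 113 124 133 141 156
  164 179 202 223 243 248 252 255 255 255 255 255 255 255]
 [ 64  70  79  88 100 117 139 159 179 188 204 229 248 255 255 255 255 255
  255 255 255 255 255 255 255 255 255 255 255 255 255 255]
 [166 180 204 224 246 255 255 255 255 255 255 255 255 255 255 255 255 255
  255 255 255 255 255 255 255 255 255 255 255 255 255 255]
 [255 255 255 255 255 255 255 255 255 255 255 255 255 255 255 255 255 255
  255 255 255 255 255 255 255 255 255 255 255 255 255 255]
 [255 255 255 255 255 255 255 255 255 255 255 255 255 255 255 255 255 255
  255 255 255 255 
[... 1490 characters left out ...]
 255 255 255]
 [226 239 255 255 255 255 255 255 255 255 250 244 243 245 253 253 246 241
  246 255 255 255 255 255 254 255 255 255 255 255 255 255]
 [255 255 255 255 255 255 255 255 255 255 255 254 251 254 255 255 255 255
  255 255 255 255 255 254 254 255 255 255 255 255 255 255]
 [255 255 255 255 255 255 255 255 255 255 255 255 252 252 255 255 255 255
  255 255 255 255 253 254 255 255 255 255 255 255 255 255]
 [255 255 255 255 255 255 255 255 255 255 255 255 254 252 251 255 255 255
  255 255 253 254 255 255 255 255 255 255 255 255 255 255]
 [255 255 255 255 255 255 255 255 255 255 255 255 255 255 253 253 253 253
  254 254 255 255 255 255 255 255 255 255 255 255 255 255]]
scene

(480, 810, 3)
```

View pics/r1.png

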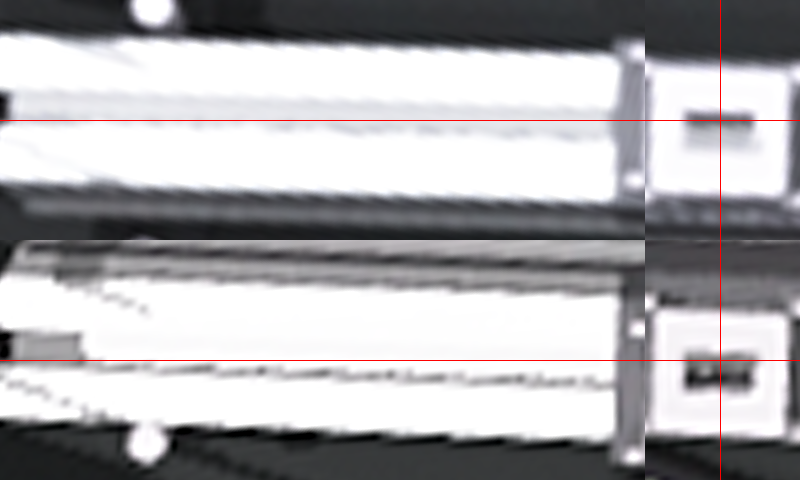

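View pics/r2.png

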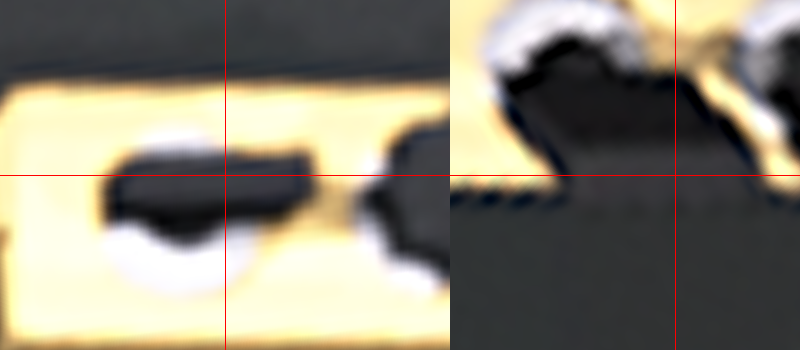

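r1: the plate slot sits at about (719,129) in the upper rectified strip and (718,372) in the lower. The rail edges slope by +1.5° there, so rail yaw is ≈ -11.2° and the slot is ≈ (0.578, -0.175). r2: the black flat bar is centred about (209,178), which puts the wing at ≈ (0.466, 0.237) with yaw ≈ 7.7°.

Candidates in the top picture: purple look-alikes (176,186) and (150,277), pink look-alike (203,227), round knobs (108,228) and (131,225), black flat bar in the block (155,221). I choose the black bar at (155,221), and crop c1 agrees.

```bash
cat >> h.py <<'E'
def plan(tgt,n,start=None):
    """tgt=[x,y,z,yaw]; n calls straight; print per-call final row"""
    if start is None:
        o=ctrl.get_obs(); start=[*o["tool_pos"],o["orientation"][2]]
    p=np.array(start,float); d=(np.array(tgt)-p)/n; d[3]=((tgt[3]-p[3]+180)%360-180)/n
    for i in range(n):
        a=np.radians(p[3]); X=np.array([np.cos(a),np.sin(a),0]);Y=np.array([np.sin(a),-np.cos(a),0]);Z=np.array([0,0,-1])
        v=np.array([X@d[:3],Y@d[:3],Z@d[:3]])/.8
        print(i,np.round(v,4),round(-d[3]/90,4),"per-row mm",np.round(np.linalg.norm(d[:3])*200,1)); p=p+d
E
python3 - <<'E'
from h import *
plan([.466,.2366,.20,-82.3],3)
E
```

```text
0 [0.16   0.1335 0.0384] 0.2463 per-row mm 33.9
1 [0.1985 0.0633 0.0384] 0.2463 per-row mm 33.9
2 [ 0.2077 -0.0163  0.0384] 0.2463 per-row mm 33.9
```

send_rows --deltas '[[[0.032,0.0267,0.0077],0.0493],[[0.064,0.0534,0.0154],0.0985],[[0.096,0.0801,0.023],0.1478],[[0.128,0.1068,0.0307],0.197],[[0.16,0.1335,0.0384],0.2463]]' --gripper 0.5

```text
clock: 1.92
tool_pos: [0.2785, 0.5105, 0.2613]
orientation: [-180.0, 0.0, -38.2]
force: [1.2, 0.5, -0.0]
opening: 0.0598
gripper_force: 0.0
```

send_rows --deltas '[[[0.0397,0.0127,0.0077],0.0493],[[0.0794,0.0253,0.0154],0.0985],[[0.1191,0.038,0.023],0.1478],[[0.1588,0.0506,0.0307],0.197],[[0.1985,0.0633,0.0384],0.2463]]'

```text
clock: 2.33
tool_pos: [0.3726, 0.3728, 0.2308]
orientation: [-180.0, 0.0, -60.3]
force: [-0.3, 0.2, -0.3]
opening: 0.0441
gripper_force: 0.0
```

send_rows --deltas '[[[0.0415,-0.0033,0.0077],0.0493],[[0.083,-0.0065,0.0154],0.0985],[[0.1246,-0.0098,0.023],0.1478],[[0.2077,-0.0163,0.0384],0.2463],[[0.2077,-0.0163,0.0384],0.2463]]'

```text
clock: 2.75
tool_pos: [0.4668, 0.2341, 0.1996]
orientation: [180.0, -0.0, -82.7]
force: [-0.3, -0.0, -0.4]
opening: 0.0436
gripper_force: 0.0
```

Run:
```python
from h import *
s=ctrl.snapshot("top"); o=ctrl.get_obs(); print(o["clock"],o["tool_pos"],o["orientation"],o["force"],o["opening"],o["joint_pos"])
save(s,"top2",(80,140,240,280),5*.8)
print(proj(s,o["tool_pos"]+[0,0,-.066]))
plan([.466,.2366,.119,-82.3],2)
```

```text
2.8 [0.46763373 0.23181604 0.19863989] [ 1.79900139e+02 -9.59504721e-02 -8.27245107e+01] [ 2.3683739  -2.24229203 -0.53504168] 0.043615818253440256 [ 4.79336180e+01  1.10480052e+01 -2.58275099e+01  9.63976531e-03
 -5.32627567e+01 -4.06639876e+01]
[[150.84266237 214.59847336]]
0 [-0.0031  0.0006  0.0498] -0.0024 per-row mm 8.0
1 [-0.0031  0.0006  0.0498] -0.0024 per-row mm 8.0
```

send_rows --deltas '[[[0,0,0.01],0],[[0,0,0.035],0],[[0,0,0.06],0],[[0,0,0.085],0],[[0,0,0.101],0]]'

```text
clock: 3.22
tool_pos: [0.4651, 0.2369, 0.1174]
orientation: [179.9, -0.0, -82.2]
force: [-0.1, -0.2, -0.2]
opening: 0.0437
gripper_force: 0.0
```

send_rows --deltas '[[[0,0,0],0],[[0,0,0],0],[[0,0,0],0],[[0,0,0],0],[[0,0,0],0]]'

```text
clock: 3.63
tool_pos: [0.4663, 0.2372, 0.1202]
orientation: [-179.9, 0.1, -82.3]
force: [0.4, -0.8, -0.7]
opening: 0.0441
gripper_force: 0.0
```

Run:
```python
from h import *
o=ctrl.get_obs(); print(o["clock"],o["tool_pos"],o["orientation"],o["force"])
s=ctrl.snapshot("scene"); t=ctrl.snapshot("top")
a=[]
for q,b in((t,(90,160,210,280)),(s,(320,110,440,230))):
    a.append(cv2.resize(cv2.cvtColor(q["color"],cv2.COLOR_RGB2BGR)[b[1]:b[3],b[0]:b[2]],None,fx=3.3,fy=3.3,interpolation=cv2.INTER_CUBIC))
cv2.imwrite("pics/g1.png",np.hstack(a))
```

```text
3.6333 [0.46631395 0.23722316 0.12023054] [-1.79909075e+02  7.03819712e-02 -8.22765448e+01] [ 0.42313744 -0.76383736 -0.71562444]
```

View pics/g1.png

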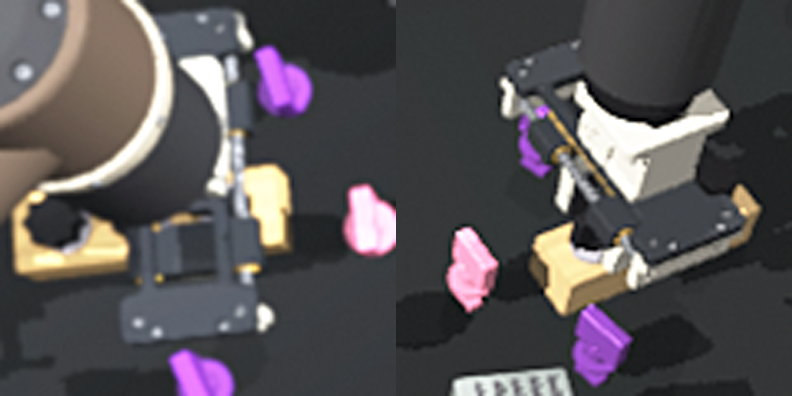

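Picture g1 shows the gripper over the end hole: the block's free end is at (270,210) in the left half, and the finger is beside the flange at about (600,245) in the right half. Nothing else is touched. I'll close.

send_rows --deltas '[[[0,0,0],0],[[0,0,0],0],[[0,0,0],0],[[0,0,0],0],[[0,0,0],0]]' --gripper 0

```text
clock: 4.15
tool_pos: [0.466, 0.2366, 0.1192]
orientation: [180.0, 0.0, -82.3]
force: [-0.3, -0.3, 0.1]
opening: 0.0159
gripper_force: 0.0
```

send_rows --deltas '[[[0,0,0],0],[[0,0,0],0],[[0,0,0],0],[[0,0,0],0],[[0,0,0],0]]'

```text
clock: 4.57
tool_pos: [0.466, 0.2366, 0.1192]
orientation: [180.0, -0.0, -82.3]
force: [0.1, 0.4, -0.8]
opening: 0.0119
gripper_force: 30.0
```

Run:
```python
from h import *
o=ctrl.get_obs(); print(o)
```

```text
{'clock': 4.5667, 'joint_pos': array([ 4.84497387e+01,  1.68376242e+01, -3.08827898e+01, -2.08091051e-04,
       -4.22868890e+01, -4.07571841e+01]), 'qvel': array([ 0.00511395, -0.02283233,  0.02627062, -0.01001577,  0.078941  ,
       -0.0603685 ]), 'tau': array([ 1.47061720e-01, -4.48198199e+01,  2.10935766e+01,  4.98873174e+00,
        4.66089905e-02,  3.94837298e-04]), 'tool_pos': array([0.46596026, 0.236573  , 0.11916352]), 'orientation': array([ 1.79994377e+02, -4.66177760e-03, -8.23075991e+01]), 'force': array([ 0.11012418,  0.4334449 , -0.83834341]), 'moment': array([-0.04950215, -0.04908201, -0.0712607 ]), 'gripper_force': 29.991964995861053, 'opening': 0.011853518320616924}
```

send_rows --deltas '[[[0,0,-0.01],0],[[0,0,-0.04],0],[[0,0,-0.08],0],[[0,0,-0.12],0],[[0,0,-0.16],0]]'

```text
clock: 4.98
tool_pos: [0.4656, 0.2362, 0.249]
orientation: [180.0, -0.0, -82.3]
force: [0.8, 1.4, -1.2]
opening: 0.012
gripper_force: 30.0
```

Run:
```python
from h import *
o=ctrl.get_obs(); print(o["clock"],o["tool_pos"],o["force"],o["opening"])
plan([.5778,-.1746,.24,-101.2],3,[.466,.2366,.2472,-82.3])
plan([.5778,-.1746,.205,-101.2],1,[.5778,-.1746,.24,-101.2])
```

```text
4.9833 [0.46560338 0.23624097 0.24900807] [ 0.80482135  1.40427843 -1.1660622 ] 0.01198547671481193
0 [ 0.176  -0.0232  0.003 ] 0.07 per-row mm 28.4
1 [ 0.1724 -0.0424  0.003 ] 0.07 per-row mm 28.4
2 [ 0.1667 -0.061   0.003 ] 0.07 per-row mm 28.4
0 [0.     0.     0.0438] -0.0 per-row mm 7.0
```

send_rows --deltas '[[[0.035,-0.0046,0.0006],0.014],[[0.07,-0.0093,0.0012],0.028],[[0.106,-0.0139,0.0018],0.042],[[0.141,-0.0186,0.0024],0.056],[[0.176,-0.0232,0.003],0.07]]'

```text
clock: 5.4
tool_pos: [0.5031, 0.0983, 0.2454]
orientation: [-180.0, 0.0, -88.6]
force: [0.6, -0.5, -1.6]
opening: 0.0118
gripper_force: 30.0
```

send_rows --deltas '[[[0.0345,-0.0085,0.0006],0.014],[[0.069,-0.017,0.0012],0.028],[[0.1034,-0.0254,0.0018],0.042],[[0.1379,-0.0339,0.0024],0.056],[[0.1724,-0.0424,0.003],0.07]]'

```text
clock: 5.82
tool_pos: [0.5404, -0.0389, 0.2429]
orientation: [-180.0, 0.0, -95.0]
force: [-0.4, 0.3, -1.1]
opening: 0.0118
gripper_force: 30.0
```

send_rows --deltas '[[[0.04,-0.0146,0.0006],0.017],[[0.08,-0.029,0.0012],0.034],[[0.12,-0.044,0.0018],0.05],[[0.1467,-0.0537,0.0024],0.0616],[[0.1667,-0.061,0.003],0.07]]'

```text
clock: 6.23
tool_pos: [0.5778, -0.1768, 0.2401]
orientation: [180.0, -0.0, -101.4]
force: [0.3, 1.2, -0.6]
opening: 0.0121
gripper_force: 30.0
```

send_rows --deltas '[[[0,0,0.01],0],[[0,0,0.02],0],[[0,0,0.03],0],[[0,0,0.038],0],[[0,0,0.044],0]]'

```text
clock: 6.65
tool_pos: [0.5773, -0.1736, 0.2038]
orientation: [179.9, -0.0, -101.1]
force: [-0.8, -0.6, -1.9]
opening: 0.0117
gripper_force: 30.0
```

send_rows --deltas '[[[0,0,0],0],[[0,0,0],0],[[0,0,0],0],[[0,0,0],0],[[0,0,0],0]]'

```text
clock: 7.07
tool_pos: [0.5779, -0.1744, 0.2053]
orientation: [-180.0, 0.0, -101.2]
force: [0.4, 0.4, -1.4]
opening: 0.0122
gripper_force: 30.0
```

Run:
```python
from h import *
import pickle
o=ctrl.get_obs(); print(o["clock"],o["tool_pos"],o["orientation"],o["force"],o["moment"],o["joint_pos"])
s=ctrl.snapshot("scene"); pickle.dump((s,o),open("s1.pkl","wb"))
h=o["tool_pos"]+[0,0,-.1032]; print("head expected px",proj(s,h),"slot px",proj(s,[.5778,-.1746,.077]))
save(s,"i1",(190,190,310,280),6.5)
```

```text
7.0667 [ 0.57793638 -0.17439264  0.2052681 ] [-1.79955343e+02  7.06845351e-03 -1.01189385e+02] [ 0.37719109  0.42280221 -1.37830202] [ 0.14663585 -0.09928362  0.00397181] [ 1.73561291e+00  1.78281377e+01 -1.53662096e+01  3.70562012e-03
 -5.67605460e+01 -1.29270302e+01]
head expected px [[226.85470654 253.52979225]] slot px [[227.72615332 259.09527272]]
```

View pics/i1.png

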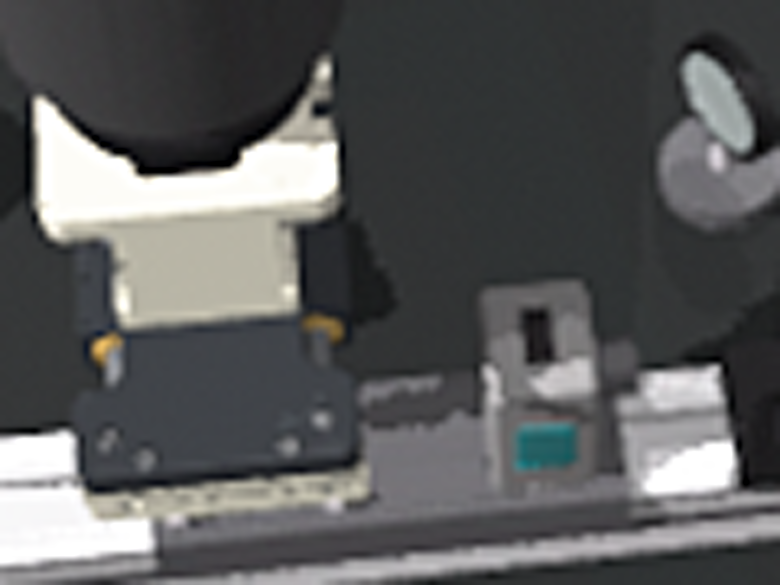

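The bolt is hidden behind the gripper in i1, with the carrier's sensor box free at (540,380). So I go on by feel.

send_rows --deltas '[[[0,0,0.006],0],[[0,0,0.012],0],[[0,0,0.018],0],[[0,0,0.023],0],[[0,0,0.026],0]]'

```text
clock: 7.53
tool_pos: [0.5774, -0.1745, 0.183]
orientation: [179.9, -0.0, -101.2]
force: [-0.4, -0.1, -2.7]
opening: 0.0119
gripper_force: 30.0
```

send_rows --deltas '[[[0,0,0.002],0],[[0,0,0.004],0],[[0,0,0.006],0],[[0,0,0.008],0],[[0,0,0.009],0]]'

```text
clock: 7.95
tool_pos: [0.5779, -0.1746, 0.1772]
orientation: [-180.0, -0.0, -101.2]
force: [-2.4, 0.7, 4.0]
opening: 0.0119
gripper_force: 30.0
```

send_rows --deltas '[[[0,0,0],0],[[0,0,0],0],[[0,0,0],0],[[0,0,0],0],[[0,0,0],0]]'

```text
clock: 8.37
tool_pos: [0.5778, -0.1746, 0.177]
orientation: [-180.0, -0.0, -101.2]
force: [-1.5, 1.2, 4.8]
opening: 0.0117
gripper_force: 30.0
```

send_rows --deltas '[[[0,0.0004,0],0],[[0,0.0008,0],0],[[0,0.0012,0],0],[[0,0.0012,0],0],[[0,0.0012,0],0]]'

```text
clock: 8.78
tool_pos: [0.5774, -0.1744, 0.1771]
orientation: [-179.9, 0.0, -101.2]
force: [1.1, -1.1, 3.8]
opening: 0.0117
gripper_force: 30.0
```

send_rows --deltas '[[[-0.0005,0,0],0],[[-0.001,0,0],0],[[-0.0015,0,0],0],[[-0.0018,0,0],0],[[-0.0018,0,0],0]]'

```text
clock: 9.2
tool_pos: [0.577, -0.173, 0.1768]
orientation: [180.0, -0.0, -101.2]
force: [0.7, -3.4, 5.3]
opening: 0.012
gripper_force: 30.0
```

Run:
```python
from h import *
o=ctrl.get_obs(); print(o["clock"],o["tool_pos"],o["orientation"],o["force"],o["moment"])
```

```text
9.2 [ 0.57704959 -0.17303129  0.17683132] [ 1.79996385e+02 -1.22784492e-02 -1.01202486e+02] [ 0.68723141 -3.41352089  5.25754393] [-1.20859389 -0.47201686 -0.04151569]
```

send_rows --deltas '[[[-0.0005,0,0],0],[[-0.001,0,0],0],[[-0.0015,0,0],0],[[-0.0018,0,0],0],[[-0.0018,0,0],0]]'

```text
clock: 9.62
tool_pos: [0.577, -0.1715, 0.1767]
orientation: [180.0, -0.0, -101.2]
force: [0.0, -3.0, 4.9]
opening: 0.0115
gripper_force: 30.0
```

send_rows --deltas '[[[-0.0005,0,0],0],[[-0.001,0,0],0],[[-0.0015,0,0],0],[[-0.0018,0,0],0],[[-0.0018,0,0],0]]'

```text
clock: 10.03
tool_pos: [0.5772, -0.1701, 0.1766]
orientation: [179.9, -0.0, -101.2]
force: [0.3, -3.9, 3.8]
opening: 0.012
gripper_force: 30.0
```

send_rows --deltas '[[[-0.0005,0,0],0],[[-0.001,0,0],0],[[-0.0015,0,0],0],[[-0.0018,0,0],0],[[-0.0018,0,0],0]]'

```text
clock: 10.45
tool_pos: [0.5773, -0.1687, 0.1766]
orientation: [179.9, -0.0, -101.2]
force: [-0.4, -4.4, 4.2]
opening: 0.0117
gripper_force: 30.0
```

send_rows --deltas '[[[0,-0.0006,0],0],[[0,-0.0012,0],0],[[0,-0.0018,0],0],[[0.0004,-0.0018,0],0],[[0.0008,-0.0018,0],0]]'

```text
clock: 10.87
tool_pos: [0.5777, -0.1691, 0.1761]
orientation: [179.8, 0.0, -101.2]
force: [-2.6, 1.0, 6.0]
opening: 0.0121
gripper_force: 30.0
```

send_rows --deltas '[[[0.0006,0,0],0],[[0.0012,0,0],0],[[0.0018,0,0],0],[[0.0022,0,0],0],[[0.0022,0,0],0]]'

```text
clock: 11.28
tool_pos: [0.578, -0.1701, 0.1762]
orientation: [179.9, 0.1, -101.2]
force: [-1.6, 2.4, 5.0]
opening: 0.0116
gripper_force: 30.0
```

send_rows --deltas '[[[0.0006,0,0],0],[[0.0012,0,0],0],[[0.0018,0,0],0],[[0.0022,0,0],0],[[0.0022,0,0],0]]'

```text
clock: 11.7
tool_pos: [0.5781, -0.1717, 0.1764]
orientation: [179.9, 0.1, -101.2]
force: [-0.3, 3.5, 5.7]
opening: 0.0117
gripper_force: 30.0
```

send_rows --deltas '[[[0.0006,0,0],0],[[0.0012,0,0],0],[[0.0018,0,0],0],[[0.0022,0,0],0],[[0.0022,0,0],0]]'

```text
clock: 12.12
tool_pos: [0.5781, -0.1735, 0.1765]
orientation: [180.0, 0.1, -101.2]
force: [0.8, 3.9, 3.9]
opening: 0.0121
gripper_force: 30.0
```

send_rows --deltas '[[[0.0006,0,0],0],[[0.0012,0,0],0],[[0.0018,0,0],0],[[0.0022,0,0],0],[[0.0022,0,0],0]]'

```text
clock: 12.53
tool_pos: [0.5776, -0.1754, 0.1764]
orientation: [180.0, 0.1, -101.2]
force: [-0.4, 0.6, -0.6]
opening: 0.0118
gripper_force: 30.0
```

send_rows --deltas '[[[0.0006,0,0],0],[[0.0012,0,0],0],[[0.0018,0,0],0],[[0.0022,0,0],0],[[0.0022,0,0],0]]'

```text
clock: 12.95
tool_pos: [0.5769, -0.178, 0.176]
orientation: [179.9, 0.0, -101.2]
force: [-0.7, 2.7, -3.3]
opening: 0.0121
gripper_force: 30.0
```

Run:
```python
from h import *
o=ctrl.get_obs(); print(o["clock"],o["tool_pos"],o["orientation"],o["force"],o["moment"])
s=ctrl.snapshot("scene"); t=ctrl.snapshot("top")
a=[]
for q,b in((t,(290,110,410,230)),(s,(170,200,290,320))):
    a.append(cv2.resize(cv2.cvtColor(q["color"],cv2.COLOR_RGB2BGR)[b[1]:b[3],b[0]:b[2]],None,fx=3.3,fy=3.3,interpolation=cv2.INTER_CUBIC))
cv2.imwrite("pics/g2.png",np.hstack(a))
```

```text
12.95 [ 0.57685791 -0.1779958   0.17603041] [ 1.79903819e+02  2.41197921e-02 -1.01234673e+02] [-0.65080057  2.6738362  -3.26638276] [ 1.05277358  0.11920828 -0.02365644]
```

send_rows --deltas '[[[-0.0006,0,0],0],[[-0.0012,0,0],0],[[-0.0016,0,0],0],[[-0.0016,0,0],0],[[-0.0016,0,0],0]]'

```text
clock: 13.47
tool_pos: [0.5775, -0.1772, 0.1768]
orientation: [180.0, -0.0, -101.2]
force: [-2.2, -1.1, -2.5]
opening: 0.0119
gripper_force: 30.0
```

send_rows --deltas '[[[0,0,0.001],0],[[0,0,0.002],0],[[0,0,0.003],0],[[0,0,0.004],0],[[0,0,0.004],0]]'

```text
clock: 13.88
tool_pos: [0.5776, -0.1769, 0.1734]
orientation: [180.0, 0.0, -101.2]
force: [-3.2, 0.4, -0.9]
opening: 0.0119
gripper_force: 30.0
```

send_rows --deltas '[[[0,0.0008,0.001],0],[[0,0.0008,0.003],0],[[0,0.0008,0.005],0],[[0,0.0008,0.006],0],[[0,0.0008,0.007],0]]'

```text
clock: 14.3
tool_pos: [0.5776, -0.1768, 0.168]
orientation: [-180.0, 0.0, -101.2]
force: [0.4, -0.1, -1.4]
opening: 0.0116
gripper_force: 30.0
```

Inserting freely with no lateral load. I'll continue down to the flange.

send_rows --deltas '[[[0,0,0.002],0],[[0,0,0.004],0],[[0,0,0.006],0],[[0,0,0.008],0],[[0,0,0.009],0]]'

```text
clock: 14.72
tool_pos: [0.577, -0.1768, 0.1605]
orientation: [180.0, -0.0, -101.2]
force: [0.2, 0.6, -0.8]
opening: 0.0118
gripper_force: 30.0
```

send_rows --deltas '[[[0,0,0.001],0],[[0,0,0.002],0],[[0,0,0.003],0],[[0,0,0.004],0],[[0,0,0.005],0]]'

```text
clock: 15.13
tool_pos: [0.5771, -0.1769, 0.1568]
orientation: [-180.0, 0.0, -101.2]
force: [-0.2, -0.1, -1.8]
opening: 0.0115
gripper_force: 30.0
```

send_rows --deltas '[[[0,0,0.0015],0],[[0,0,0.003],0],[[0,0,0.0045],0],[[0,0,0.006],0],[[0,0,0.007],0]]'

```text
clock: 15.55
tool_pos: [0.5772, -0.1769, 0.1516]
orientation: [-180.0, -0.0, -101.2]
force: [-2.7, 1.6, 6.9]
opening: 0.0117
gripper_force: 30.0
```

send_rows --deltas '[[[0,0,0],0],[[0,0,0],0],[[0,0,0],0],[[0,0,0],0],[[0,0,0],0]]'

```text
clock: 15.97
tool_pos: [0.5772, -0.1769, 0.1518]
orientation: [-180.0, -0.0, -101.2]
force: [-2.6, 1.2, 5.5]
opening: 0.012
gripper_force: 30.0
```

send_rows --deltas '[[[0,0,0.0012],0],[[0,0,0.0015],0],[[-2e-05,0.0003,0.0015],0.0667],[[-6e-05,0.00057,0.0015],0.1333],[[-0.00014,0.00085,0.0015],0.2]]'

```text
clock: 16.38
tool_pos: [0.5775, -0.1768, 0.1512]
orientation: [-179.8, 0.0, -119.5]
force: [-0.4, 0.4, 6.8]
opening: 0.0117
gripper_force: 30.0
```

Run:
```python
from h import *
o=ctrl.get_obs(); print(o["clock"],o["tool_pos"],o["orientation"],o["force"],o["moment"],o["gripper_force"])
```

```text
16.3833 [ 0.57751075 -0.17682753  0.15117486] [-1.79849913e+02  3.42255191e-02 -1.19453017e+02] [-0.40588935  0.41933741  6.8278672 ] [0.12209835 0.10631423 0.05241897] 29.99599277973175
```

send_rows --deltas '[[[-2e-05,0.0003,0],0.0667],[[-6e-05,0.00057,0],0.1333],[[-0.00014,0.00085,0],0.2],[[-0.00024,0.00112,0],0.2667],[[-0.00037,0.00137,0],0.3333]]'

```text
clock: 16.8
tool_pos: [0.5768, -0.176, 0.1512]
orientation: [-179.9, 0.1, -149.5]
force: [-1.0, 0.0, 6.8]
opening: 0.0119
gripper_force: 30.0
```

Run:
```python
from h import *
o=ctrl.get_obs(); print(o["clock"],o["tool_pos"],o["orientation"],o["force"],o["moment"],o["gripper_force"])
```

```text
16.8 [ 0.57682186 -0.17604409  0.15122861] [-1.79881056e+02  1.18996283e-01 -1.49455215e+02] [-1.03829101  0.03692437  6.81513332] [0.29571072 0.15434909 0.08625353] 29.997925758361816
```

send_rows --deltas '[[[-2e-05,0.0003,0],0.0667],[[-6e-05,0.00057,0],0.1333],[[-0.00014,0.00085,0],0.2],[[-0.00024,0.00112,0],0.2667],[[-0.00037,0.00137,0],0.3333]]'

```text
clock: 17.22
tool_pos: [0.5765, -0.175, 0.1512]
orientation: [-180.0, 0.2, -179.5]
force: [0.8, -0.9, 7.4]
opening: 0.0117
gripper_force: 30.0
```

send_rows --deltas '[[[-2e-05,0.0003,0],0.0667],[[-6e-05,0.00057,0],0.1333],[[-6e-05,0.00057,0],0.1333],[[-6e-05,0.00057,0],0.1333],[[-6e-05,0.00057,0],0.1333]]'

```text
clock: 17.63
tool_pos: [0.5767, -0.1745, 0.1513]
orientation: [-180.0, 0.2, 168.8]
force: [-0.5, -0.0, 6.6]
opening: 0.012
gripper_force: 30.0
```

Run:
```python
from h import *
o=ctrl.get_obs(); print(o["clock"],o["tool_pos"],o["orientation"],o["force"],o["moment"],o["gripper_force"],o["opening"])
```

```text
17.6333 [ 0.57665074 -0.17448167  0.1512559 ] [-179.99407718    0.18012693  168.83542456] [-4.91969526e-01 -1.60517452e-03  6.57775254e+00] [ 0.02301334 -0.09497135 -0.10427898] 29.99024659395218 0.011971958375394621
```

send_rows --deltas '[[[0,0,-0.0005],0],[[0,0,-0.001],0],[[0,0,-0.0015],0],[[0,0,-0.002],0],[[0,0,-0.002],0]]'

```text
clock: 18.05
tool_pos: [0.5766, -0.1745, 0.1527]
orientation: [-180.0, 0.2, 168.8]
force: [1.0, -0.4, 5.1]
opening: 0.0119
gripper_force: 30.0
```

send_rows --deltas '[[[0,0,0],0],[[0,0,0],0],[[0,0,0],0],[[0,0,0],0],[[0,0,0],0]]'

```text
clock: 18.47
tool_pos: [0.5766, -0.1745, 0.1526]
orientation: [-180.0, 0.2, 168.8]
force: [0.9, 0.0, 5.3]
opening: 0.0122
gripper_force: 30.0
```

Run:
```python
from h import *
o=ctrl.get_obs(); print(o["clock"],o["tool_pos"],o["orientation"],o["force"],o["moment"],o["gripper_force"],o["opening"])
```

```text
18.4667 [ 0.57663151 -0.17452236  0.15264008] [-1.79994413e+02  1.71864555e-01  1.68832500e+02] [0.88468122 0.03650655 5.29333818] [-0.085041   -0.30186775 -0.01484097] 29.99066412448883 0.012194460189026595
```

send_rows --deltas '[[[0,0,-0.0005],0],[[0,0,-0.001],0],[[0,0,-0.001],0],[[0,0,-0.001],0],[[0,0,-0.001],0]]'

```text
clock: 18.88
tool_pos: [0.5764, -0.1744, 0.153]
orientation: [180.0, 0.1, 168.8]
force: [3.9, -1.3, 4.9]
opening: 0.0118
gripper_force: 30.0
```

send_rows --deltas '[[[0,0,-0.0003],0],[[0,0,-0.0006],0],[[0,0,-0.0006],0],[[0,0,-0.0006],0],[[0,0,-0.0006],0]]'

```text
clock: 19.3
tool_pos: [0.5755, -0.1742, 0.153]
orientation: [180.0, 0.0, 168.8]
force: [3.4, -0.6, 5.6]
opening: 0.0121
gripper_force: 30.0
```

send_rows --deltas '[[[0,0,0],0],[[0,0,0],0],[[0,0,0],0],[[0,0,0],0],[[0,0,0],0]]' --gripper 0.35

```text
clock: 19.72
tool_pos: [0.5747, -0.1742, 0.1523]
orientation: [-180.0, -0.1, 168.8]
force: [0.2, 0.2, -0.1]
opening: 0.0302
gripper_force: 0.0
```

send_rows --deltas '[[[0,0,-0.003],0],[[0,0,-0.01],0],[[0,0,-0.02],0],[[0,0,-0.035],0],[[0,0,-0.05],0]]'

```text
clock: 20.13
tool_pos: [0.5754, -0.1743, 0.194]
orientation: [-180.0, -0.0, 168.8]
force: [0.2, -0.0, 0.3]
opening: 0.0304
gripper_force: 0.0
```

send_rows --deltas '[[[0,0.0,-0.03],0],[[0,0,-0.06],0],[[-0.02,0,-0.1],0],[[-0.04,0,-0.12],0],[[-0.06,0,-0.14],0]]'

```text
clock: 20.55
tool_pos: [0.6232, -0.1837, 0.3086]
orientation: [180.0, 0.2, 168.8]
force: [0.1, -0.4, -0.5]
opening: 0.0307
gripper_force: 0.0
```

send_rows --deltas '[[[0,0.05,0],0],[[0,0.1,0],0],[[0,0.15,0],0],[[0,0.2,0],0],[[0,0.24,0],0]]'

```text
clock: 20.97
tool_pos: [0.6599, 0.0072, 0.3061]
orientation: [180.0, 0.1, 168.8]
force: [1.0, -1.6, -0.4]
opening: 0.0307
gripper_force: 0.0
```

Run:
```python
from h import *
S={n:ctrl.snapshot(n) for n in("top","scene")}
o=(.5778,-.1746);yaw=np.radians(-11.2)
ims=[rect(S[n],o,yaw,.104,(-50,90),(-50,50),4) for n in S]
for im in ims:
    cv2.line(im,(0,200),(40,200),(0,0,255),1); cv2.line(im,(200,0),(200,40),(0,0,255),1)
a=np.vstack([im[:, :400] for im in ims])
cv2.imwrite("pics/f1.png",np.hstack([ims[0][:,:400],ims[1][:,:400]]))
```

```text
(no output)
```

View pics/f1.png

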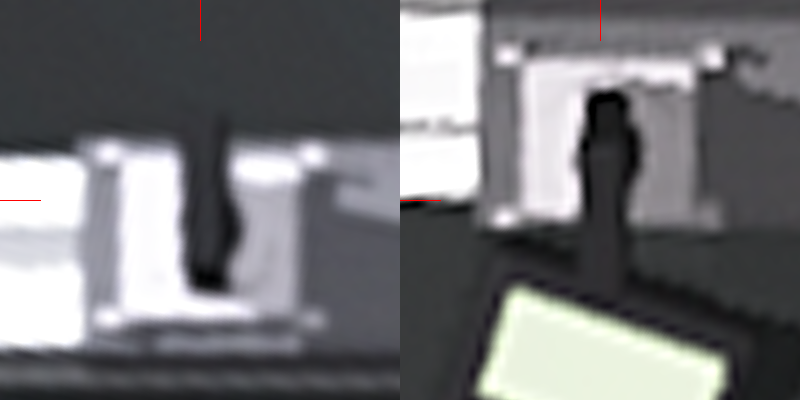

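f1 shows the wing standing across the rail: bar at columns 183-225 in the left half and 582-630 in the right. Next I check its angle and height by numbers.

Run:
```python
from h import *
o=(.5778,-.1746);yaw=np.radians(-11.2)
for n in("top","scene"):
    s=ctrl.snapshot(n)
    g=rect(s,o,yaw,.115,(-30,30),(-40,40),4).max(2).astype(float)
    for r in range(20,310,12):
        row=g[r,60:190]; d=np.where(row<110)[0]
        print(n,"x'=%.0f"%(40-r/4), "edges mm", (d.min()+60)/4-30 if len(d) else None,(d.max()+60)/4-30 if len(d) else None, "mean",None if not len(d) else round((d.mean()+60)/4-30,1))
```

```text
top x'=35 edges mm -15.0 17.25 mean 1.1
top x'=32 edges mm -15.0 17.25 mean 1.1
top x'=29 edges mm -15.0 17.25 mean 1.1
top x'=26 edges mm -15.0 17.25 mean 1.1
top x'=23 edges mm -15.0 17.25 mean 1.1
top x'=20 edges mm -15.0 17.25 mean 1.1
top x'=17 edges mm -15.0 17.25 mean 1.1
top x'=14 edges mm -15.0 17.25 mean 1.1
top x'=11 edges mm -6.25 17.25 mean 2.9
top x'=8 edges mm -3.5 7.75 mean 2.1
top x'=5 edges mm -2.75 7.25 mean 2.2
top x'=2 edges mm -3.0 7.5 mean 2.2
top x'=-1 edges mm -2.5 8.5 mean 3.0
top x'=-4 edges mm -2.75 9.5 mean 3.4
top x'=-7 edges mm -3.25 10.75 mean 3.8
top x'=-10 edges mm -3.25 11.25 mean 4.0
top x'=-13 edges mm -2.75 11.0 mean 4.1
top x'=-16 edges mm -2.75 9.5 mean 3.4
top x'=-19 edges mm -2.75 8.0 mean 2.6
top x'=-22 edges mm -2.0 8.0 mean 3.0
top x'=-25 edges mm -0.75 8.25 mean 3.8
top x'=-28 edges mm None None mean None
top x'=-31 edges mm None None mean None
top x'=-34 edges mm 15.75 17.25 mean 16.5
top x'=-37 edges mm -15.0 1.25 mean -8.5
scene x'=35 edges mm None None mean None
scene x'=32 edges mm -2.25 7.75 mean 2.8
scene x'=29 edges mm -3.0 8.25 m
[... 217 characters left out ...]
 x'=11 edges mm -4.0 9.5 mean 2.8
scene x'=8 edges mm -3.75 8.75 mean 2.5
scene x'=5 edges mm -3.75 8.0 mean 2.1
scene x'=2 edges mm -4.75 7.75 mean 1.5
scene x'=-1 edges mm -15.0 17.25 mean 1.1
scene x'=-4 edges mm -15.0 17.25 mean 1.1
scene x'=-7 edges mm -15.0 17.25 mean 1.1
scene x'=-10 edges mm -15.0 17.25 mean 1.1
scene x'=-13 edges mm -15.0 17.25 mean 1.1
scene x'=-16 edges mm -15.0 17.25 mean 1.1
scene x'=-19 edges mm -7.5 17.25 mean 4.9
scene x'=-22 edges mm 1.0 17.25 mean 9.1
scene x'=-25 edges mm 9.5 17.25 mean 13.4
scene x'=-28 edges mm None None mean None
scene x'=-31 edges mm None None mean None
scene x'=-34 edges mm None None mean None
scene x'=-37 edges mm None None mean None
```

```bash
python3 -c "
from plant import ctrl
print(ctrl.close_job())"
```

```text
the job is handed in; nothing more can be done
None
```

The T-bolt is seated in the carrier's slot, turned a quarter turn and released. The pictures show its wing square across the rail, the highest contact force I read was about 7 N, and I handed the job in at about 21 s; the spring lock itself I judged from the tool height at release, not a direct look.

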